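Feed a radioactive mineral into the counting chamber with the push stick

ROBOT

A 6-joint arm with a two-finger parallel gripper is mounted at the origin on the work surface. World frame = base frame: x ahead of the robot, y to its left, z up, the work surface at z = 0. Lengths are in m, angles in rad, forces in N, time in s.
With the tool pointing down it reaches from about 0.375 to 0.975 m from the base axis. Payload 3.8 kg.
Tool frame: the origin (TCP) lies on the centre line of the jaws, within the pads' length; the fingertips stand 25 mm ahead of it and the grasp point (between the pads) lies 6 mm ahead of it; z points along the fingers, y is the line along which they close (so a half turn about z gives the same grasp; the last joint's range is limited). The gripper opens to 85 mm and grips with 20 to 120 N. Pads are 22 mm wide; open, the fingers measure 114 mm over their backs; the gripper's body (76 mm by 85 mm) begins 54 mm behind the grasp point. The pads swing forward as they close: fully open they stand 13 mm farther back than shut.
Start: joints at [-1.227, 0.264, 1.604, -0, 1.274, -0.037], TCP at [0.251, -0.627, 0.256] pointing down, gripper open.
Joint ranges: [-2.63, 2.63], [-0.94, 2.18], [0.31, 2.57], [-1.31, 4.45], [0, 2.66], [-2.55, 2.55]. Speed limits (rad/s): [2.57, 2.57, 3.14, 3.14, 3.14, 3.14].

INTERFACE

Orientations are given as a unit quaternion [x, y, z, w].
In Python, from plant import arm gives the robot as it stands. The module is installed in compiled form; this text tells all that it offers.
- The arm moves only by the tool apply_moves, never from a script. Its argument "plan" is a list of rows, each a list of 3 entries, a list of its own where there are three numbers: the turn, a rotation vector about the tool's x, y, z normalised to -1 to 1, where 1 is 1.5 rad, then the shift along the tool's x, y, z normalised to -1 to 1, where 1 is 15 cm, then the opening, from 0 (shut) to 1 (fully open). A call has 1 to 10 rows; each row is the pose to reach, as a shift and turn from the pose commanded when the call began, along the tool's axes at that moment; what a row does not reach only later rows make up. A row lasts 1/10 s, in which the tool goes at most 50 mm and 8.59 degrees, less where a joint would pass 70% of its speed; a pose out of reach is approached as far as the arm can. A call with a number of a shift or a turn outside -1 to 1 is refused whole. A call with a gripper value outside its range is refused whole. The fingers move at their own pace and stop on an object; the grip force is fixed at half the most. Time passes only in rows, so rows that repeat a pose let the fingers close. It gives the time, the measured TCP pose, the force, the opening and the grip force at its end, in the units of the state.
- arm.get_obs(): the state, without advancing time (a new reading comes with each control period).
- arm.camera(name): name is "scene" or "top" or "wrist"; returns a dict with "image" (480x640x3 uint8, red, green, blue), "fx", "fy", "cx", "cy" (pixels), "R" (3x3) and "t" (3): a world point X has camera coordinates R X + t; the wrist camera has in their place "tool_from_camera" (4x4, takes a point from camera to tool coordinates, whose origin is the TCP and whose axes are the flange's). Camera axes: x right, y down, z forward; pixel columns grow to the right and rows downward; lengths in m; the calibration is good to about 2 mm. A picture is of the moment at which its call begins: read the wrist's pose just before it. There is no depth.
- arm.finish_job(): hands the job in; it is judged then, once.
The state is a dict: "time_s": time; "joints": joint angles; "joint_velocities": joint speeds; "joint_efforts": joint torques, N m; "tcp_pos": TCP position; "eef_rot": TCP orientation; "ft_force": force on the tool from outside, world axes, zero at the start; "moment": the same for the moment, N m; "grip_width": opening from 0.0 (shut) to 1.0 (fully open); "grasp_force": force on a finger pad.
Only numpy, scipy, OpenCV 4.12 (cv2) and the standard library are available. Lean on these libraries where they do the work, as an engineer would, in place of code of your own. Each camera call takes 0.05 s, during which the arm holds its last target. There are 200 camera calls.

TASK

Put the mineral sample in its wooden holder into the grey shielded counting chamber without touching it by hand: take the push stick by its upright handle and slide the holder flat through the low opening until it is pressed firmly against the sprung pad inside. The pad's depth is set differently each time, so feel for it: keep pressing with about 13 newtons for half a second, and never push the holder with more than 20. Then draw the stick out, lay it back down flat roughly where it was, and leave the other things on the bench alone.

Things in the scene. Friction and masses are not known exactly. Their poses are not given: they have to be found in the camera images.
- chamber: Grey steel shielding box fixed to the bench, silver detector tube on its roof. Origin: on the bench, in the middle of the opening, in the front face's plane. x is the level feed direction into the box, z up. Box: x 0 to 230 mm, 136 mm wide (y), roof 122 mm high, tube to 202 mm high at x = 155. Pale translucent roof pane over x 0 to 85. Sliding the holder on the bench takes 1 to 5 N.
- opening (a point): Middle of the opening's upper edge: the opening is 66 mm wide, 36 mm high, and the passage behind it stays 66 mm wide. Inside faces a rubber pad on a spring (2 N per mm from zero, 16 mm of travel towards chamber +x; 56 mm wide, 3 to 29 mm above the bench). Its face stands somewhere between chamber x = 115 and 155 mm, hidden and different each time.
- rails (a point): Point on the bench midway between the outer ends of two smooth, slippery aluminium guide rails before the opening, at chamber x = -150 mm. Rails are 20 mm high, 8 mm thick; their inner faces are 63 mm apart at the opening and flare evenly and straight to 140 mm apart here.
- sample: Flat wooden holder block, 80 mm long (x) by 60 mm wide (y) by 16 mm high with a dark mineral lump on top (28 mm high in all), 0.25 to 0.5 kg. Origin: middle of its underside; x points to its leading end, z up. It starts between the flared rails, loosely pointed at the opening, a little off-centre and askew.
- sample_rear (a point): Middle of the holder's rear end face (the face to be pushed), 40 mm behind the holder's origin and 8 mm above the bench.
- stick: Wooden push stick, 0.16 kg, flat on the bench. Origin: on its underside below the middle of the handle; x points along the blade to the tip, z up. Blade 22 mm wide, 12 high, from x = -55 mm to the tip; heel 50 wide, 12 high, x -50 to 6. Handle: upright fin 50 mm long (x), 20 thick (y), 12 to 79 mm above the underside; grip it from above across its thickness, about 52 mm up.
- stick_tip (a point): Middle of the flat front face of the stick's cross-foot (40 mm wide, 14 mm high, 12 mm long), 160 mm ahead of the stick's origin, 7 mm above its underside.
- rock: Bystander: a reddish-brown rock 72 mm across, 46 mm high. Origin: middle of its underside.
- tray: Bystander: white plastic tray with compartments, 120 by 200 mm, 35 mm high. Origin: middle of its underside.
- jar: Bystander: amber glass jar with a black cap, 64 mm across, 100 mm high. Origin: middle of its underside.
Mind the look-alikes: they are no part of the job. Of the things shaped like the stick, the wooden one is meant. What is shaped like the sample but blue is not meant.

How it is judged:
By the outcome, as a careful person would: the job done as asked, in the order asked, and still so for the second after the job is handed in, with the robot touching nothing.
It also fails if it takes over 67 s, if anything falls off the work surface, if the arm or the gripper's body presses on something with over 40 N, if the wrist force passes 120 N, or if a joint passes its speed limit or range.

## Working session

There is one attempt and no reset: what is moved stays moved. The work goes in short steps, Python scripts to look and compute and a tool call to move; the robot and the scene stay as the last step left them, time stands still between calls to the robot, and variables do not carry over. Pictures are saved under pics/ and viewed, at most 10 in all, crops included, and the job is handed in when it is done.

Besides the shell and the picture viewer there is one more tool, called after "Emit:" as name([rows], argument=value, ...), one row to a line, values as JSON. apply_moves: Moves the arm, as the interface text tells. Its arguments: {"type":"object","properties":{"plan":{"type":"array"}},"required":["plan"]}

```bash
mkdir -p pics; cat > h.py <<'E'
import numpy as np, cv2, pickle
from plant import arm
def snap(name, out):
    o=arm.get_obs(); c=arm.camera(name)
    cv2.imwrite(f'pics/{out}.png', c['image'][:,:,::-1]); pickle.dump((o,c),open(f'pics/{out}.pkl','wb')); return o,c
E
python3 - <<'E'
from h import *
o,c=snap('top','top0'); snap('scene','scene0')
print(o['time_s'],o['tcp_pos'],o['eef_rot'],c['fx'],c['cx'],c['cy'],c['R'],c['t'])
E
```

```text
0.0 [ 0.25061898 -0.62601976  0.25496079] [ 9.81927714e-01  1.89253033e-01 -1.86080738e-04 -1.10404060e-03] 551.7031146671271 320.29937546128065 233.358568242781 [[ 2.44913022e-02 -9.99690608e-01  4.34330037e-03]
 [-9.83451160e-01 -2.48731347e-02 -1.79457916e-01]
 [ 1.79510425e-01  1.23734255e-04 -9.83756063e-01]] [-0.14067575  0.5812518   1.02829626]
```

View pics/top0.png

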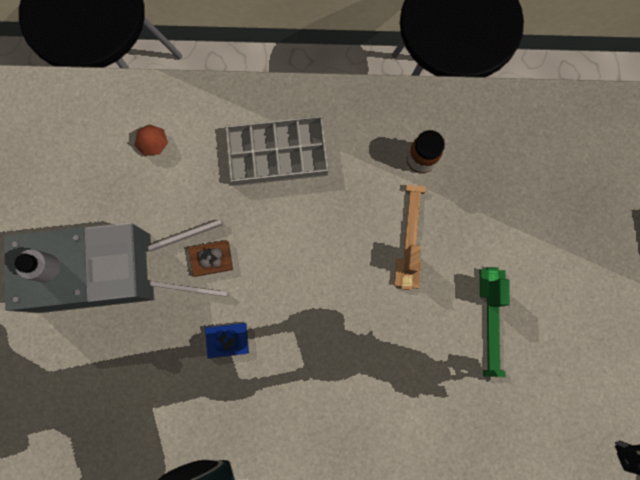

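View pics/scene0.png

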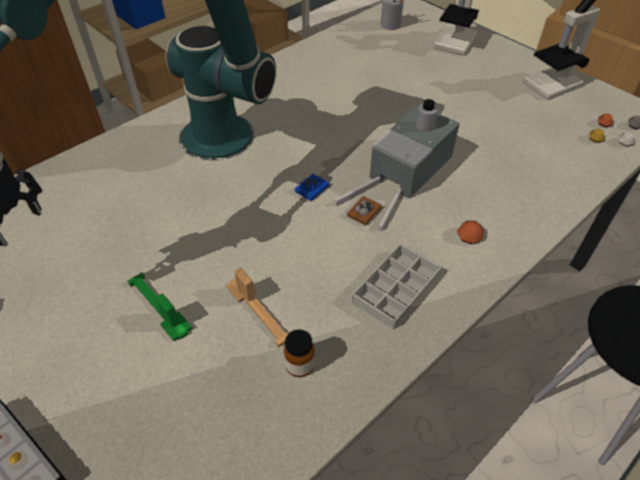

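Seen in the top picture: the wooden stick (tip at (414,187), heel at (407,285)) and a green look-alike at (493,320); the wooden holder (210,258) between the rails and a blue look-alike (227,340). The wooden stick and the brown holder fit the description. I'll confirm both in an enlarged crop.

```bash
python3 - <<'E'
from h import *
im=cv2.imread('pics/top0.png')
a=cv2.resize(im[205:310,120:250],None,fx=4,fy=4,interpolation=cv2.INTER_CUBIC)
b=cv2.resize(im[175:295,380:445],None,fx=4,fy=4,interpolation=cv2.INTER_CUBIC)
o=np.zeros((480,780,3),np.uint8);o[:420,:520]=a;o[:480,520:780]=b
cv2.imwrite('pics/crop0.png',o)
E
```

```text
(no output)
```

View pics/crop0.png

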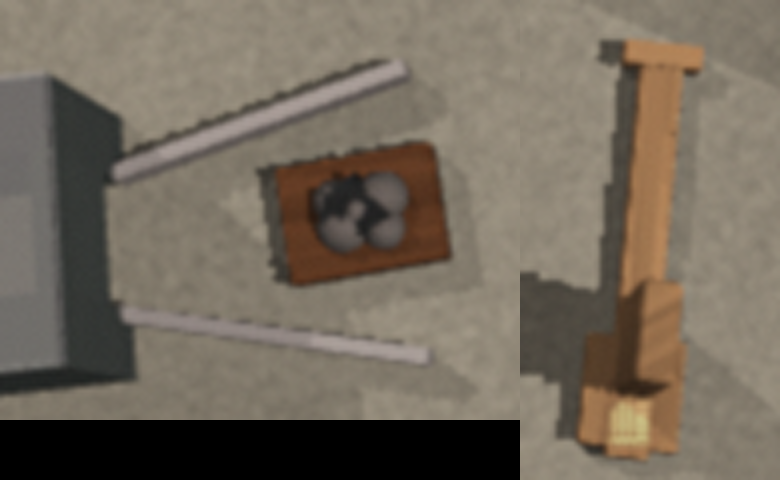

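The crop confirms it: brown wooden holder with mineral lump at crop (362,213), between the rails, and the bare wooden stick with foot front edge at (625..703, 42) and fin top around (660,330).

```bash
cat >> h.py <<'E'
def ray(c,uv,z):
    R=np.array(c['R']);t=np.array(c['t']); d=R.T@np.array([(uv[0]-c['cx'])/c['fx'],(uv[1]-c['cy'])/c['fy'],1]); C=-R.T@t
    return C+d*(z-C[2])/d[2]
E
python3 - <<'E'
from h import *
np.set_printoptions(precision=4,suppress=True)
o,c=pickle.load(open('pics/top0.pkl','rb'))
L=lambda u,v,z:ray(c,(119.6+u/4,204.6+v/4),z)
Rr=lambda u,v,z:ray(c,(379.6+(u-520)/4,174.6+v/4),z)
for n,p in dict(railUo=L(398,70,.02),railLo=L(428,354,.02),railUi=L(118,170,.02),railLi=L(125,312,.02),
 sLa=L(276,168,.016),sLb=L(292,284,.016),sRa=L(432,142,.016),sRb=L(450,258,.016),
 f1=Rr(625,41,.014),f2=Rr(703,45,.014),fin1=Rr(645,283,.079),fin2=Rr(682,288,.079),fin3=Rr(630,385,.079),fin4=Rr(668,385,.079),
 h1=Rr(580,443,.012),h2=Rr(678,455,.012),roof1=L(50,75,.122),roof2=L(65,375,.122),bot1=L(122,120,.122),bot2=L(135,378,0),bot0=L(120,120,0)).items(): print(n,p)
E
```

```text
railUo [0.6086 0.0794 0.02  ]
railLo [0.4657 0.0563 0.02  ]
railUi [0.5538 0.2169 0.02  ]
railLi [0.4827 0.2077 0.02  ]
sLa [0.5575 0.1387 0.016 ]
sLb [0.4991 0.1268 0.016 ]
sRa [0.5727 0.0608 0.016 ]
sRb [0.5141 0.0486 0.016 ]
f1 [ 0.698  -0.3004  0.014 ]
f2 [ 0.6969 -0.3406  0.014 ]
fin1 [ 0.561  -0.2992  0.079 ]
fin2 [ 0.559  -0.3168  0.079 ]
fin3 [ 0.512  -0.2919  0.079 ]
fin4 [ 0.5124 -0.3099  0.079 ]
h1 [ 0.49   -0.2774  0.012 ]
h2 [ 0.4853 -0.3265  0.012 ]
roof1 [0.5819 0.2197 0.122 ]
roof2 [0.4453 0.2012 0.122 ]
bot1 [0.5618 0.185  0.122 ]
bot2 [0.4514 0.2061 0.    ]
bot0 [0.5828 0.2242 0.    ]
```

Emit:
apply_moves([
  [[0, 0, 0], [1, -0.5, 0.1], 1],
  [[0, 0, 0], [1, -0.5, 0.1], 1],
  [[0, 0, 0], [1, -0.5, 0.1], 1],
  [[0, 0, 0], [1, -0.5, 0.1], 1],
])

```text
time_s: 0.5
tcp_pos: [0.3642, -0.4975, 0.24]
eef_rot: [0.982, 0.191, 0.0, -0.002]
ft_force: [-0.6, -0.3, -0.9]
grip_width: 1.0
grasp_force: 0.0
```

Emit:
apply_moves([
  [[0, 0, 0], [1, -0.5, 0.1], 1],
  [[0, 0, 0], [1, -0.5, 0.1], 1],
  [[0, 0, 0], [1, -0.5, 0.1], 1],
  [[0, 0, 0], [1, -0.5, 0.1], 1],
])

```text
time_s: 0.9
tcp_pos: [0.4755, -0.3726, 0.2253]
eef_rot: [0.982, 0.191, 0.0, -0.001]
ft_force: [0.6, -0.4, -0.8]
grip_width: 1.002
grasp_force: 0.0
```

```bash
cat >> h.py <<'E'
from scipy.spatial.transform import Rotation as Ro
def to(xyz,yaw):
    o=arm.get_obs(); R=Ro.from_quat(o['eef_rot']); w=np.radians(yaw)
    T=Ro.from_matrix(np.array([[np.cos(w),np.sin(w),0],[np.sin(w),-np.cos(w),0],[0,0,-1]]))
    print('t',o['time_s'],'pos',np.round(o['tcp_pos'],4),'yaw',np.round(np.degrees(np.arctan2(*R.as_matrix()[[1,0],0])),2),'F',np.round(o['ft_force'],2),'q6',o['joints'][5])
    print('turn',np.round((R.inv()*T).as_rotvec()/1.5,3),'shift',np.round(R.inv().apply(np.array(xyz)-o['tcp_pos'])/.15,3))
E
python3 -c "
from h import *
to((.537,-.3055,.2),-5.3)"
```

```text
t 0.9 pos [ 0.4755 -0.3726  0.2253] yaw 21.99 F [ 0.59 -0.35 -0.76] q6 0.48010965213356793
turn [-0.001  0.     0.317] shift [ 0.548 -0.261  0.17 ]
```

Emit:
apply_moves([
  [[0, 0, 0.315], [0.53, -0.26, 0.16], 1],
  [[0, 0, 0.315], [0.53, -0.26, 0.16], 1],
  [[0, 0, 0.315], [0.53, -0.26, 0.16], 1],
  [[0, 0, 0.315], [0.53, -0.26, 0.16], 1],
  [[0, 0, 0.315], [0.53, -0.26, 0.16], 1],
  [[0, 0, 0.315], [0.53, -0.26, 0.16], 1],
])

```text
time_s: 1.5
tcp_pos: [0.5326, -0.3111, 0.2026]
eef_rot: [0.999, -0.045, 0.0, 0.0]
ft_force: [-0.2, -0.8, 0.5]
grip_width: 1.003
grasp_force: 0.0
```

```bash
python3 -c "
from h import *
to((.537,-.3055,.058),-5.3)
o,c=snap('wrist','w0')
print(c['tool_from_camera'],c['fx'],c['cx'],c['cy'])"
```

```text
t 1.5 pos [ 0.5326 -0.3111  0.2026] yaw -5.19 F [-0.23 -0.77  0.46] q6 1.0925036314212668
turn [ 0.    -0.     0.001] shift [ 0.026 -0.04   0.964]
[[-1.57267629e-03 -9.57064170e-01 -2.89871869e-01  7.35444267e-02]
 [ 9.99998266e-01 -1.21597462e-03 -1.41065025e-03  2.38698502e-04]
 [ 9.97605972e-04 -2.89873585e-01  9.57064423e-01 -1.16916847e-01]
 [ 0.00000000e+00  0.00000000e+00  0.00000000e+00  1.00000000e+00]] 345.40329577435836 318.07134928872375 234.7173588104164
```

View pics/w0.png

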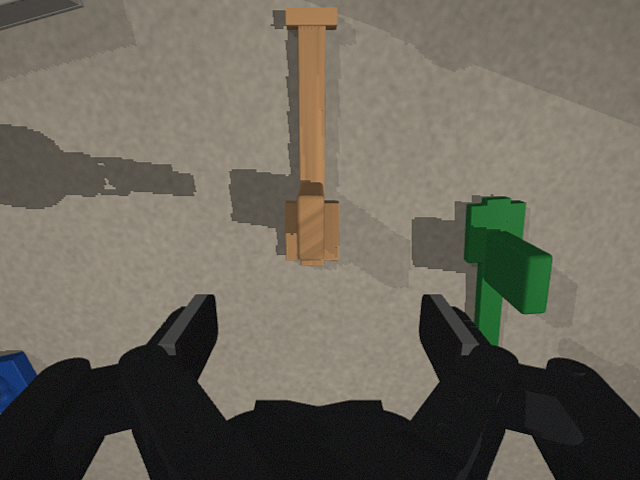

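The wrist view shows the wooden stick: foot front edge at (286..337, 9), fin top at (299..324, 195) to about (299..325, 258), heel x 286..339.

```bash
cat >> h.py <<'E'
def wray(o,c,uv,z):
    T=np.array(c['tool_from_camera']);R=Ro.from_quat(o['eef_rot']).as_matrix()
    d=R@T[:3,:3]@np.array([(uv[0]-c['cx'])/c['fx'],(uv[1]-c['cy'])/c['fy'],1]);C=R@T[:3,3]+np.array(o['tcp_pos'])
    return C+d*(z-C[2])/d[2]
E
python3 -c "
from h import *
o,c=pickle.load(open('pics/w0.pkl','rb'))
for u,v,z in [(286,9,.014),(337,9,.014),(299,195,.079),(324,195,.079),(298,256,.079),(325,256,.079),(286,201,.012),(338,201,.012),(286,261,.012),(339,261,.012)]: print(u,v,wray(o,c,(u,v),z))
"
```

```text
286 9 [ 0.69717382 -0.30135422  0.014     ]
337 9 [ 0.69354981 -0.3405368   0.014     ]
299 195 [ 0.5635774  -0.30043857  0.079     ]
324 195 [ 0.56196303 -0.31794057  0.079     ]
298 256 [ 0.51824786 -0.29477531  0.079     ]
325 256 [ 0.51641139 -0.31470692  0.079     ]
286 201 [ 0.54746619 -0.28328057  0.012     ]
338 201 [ 0.54315141 -0.33006354  0.012     ]
286 261 [ 0.48988172 -0.27639786  0.012     ]
339 261 [ 0.48525235 -0.32664619  0.012     ]
```

Emit:
apply_moves([
  [[0, 0, 0], [0.03, -0.03, 0.3], 1],
  [[0, 0, 0], [0.03, -0.03, 0.6], 1],
  [[0, 0, 0], [0.03, -0.03, 0.8], 1],
  [[0, 0, 0], [0.03, -0.03, 0.95], 1],
  [[0, 0, 0], [0.03, -0.03, 0.95], 1],
  [[0, 0, 0], [0.03, -0.03, 0.95], 1],
])

```text
time_s: 2.15
tcp_pos: [0.5375, -0.3067, 0.06]
eef_rot: [0.999, -0.046, -0.0, -0.0]
ft_force: [0.3, 0.1, 0.5]
grip_width: 1.0
grasp_force: 0.0
```

```bash
python3 -c "
from h import *
to((.5365,-.306,.058),-5.3)"
```

```text
t 2.15 pos [ 0.5375 -0.3067  0.06  ] yaw -5.27 F [0.35 0.05 0.5 ] q6 1.1040839072746096
turn [-0.  0.  0.] shift [-0.007 -0.004  0.013]
```

Emit:
apply_moves([
  [[0, 0, 0], [0, 0, 0.013], 0.6],
  [[0, 0, 0], [0, 0, 0.013], 0.3],
  [[0, 0, 0], [0, 0, 0.013], 0],
  [[0, 0, 0], [0, 0, 0.013], 0],
  [[0, 0, 0], [0, 0, 0.013], 0],
  [[0, 0, 0], [0, 0, 0.013], 0],
  [[0, 0, 0], [0, 0, 0.013], 0],
  [[0, 0, 0], [0, 0, 0.013], 0],
])

```text
time_s: 2.95
tcp_pos: [0.5383, -0.3062, 0.0586]
eef_rot: [0.999, -0.046, 0.0, 0.0]
ft_force: [-0.5, 1.5, 6.3]
grip_width: 0.231
grasp_force: 59.2
```

Emit:
apply_moves([
  [[0, 0, 0], [0, 0, -0.2], 0],
  [[0, 0, 0], [0, 0, -0.4], 0],
  [[0, 0, 0], [0, 0, -0.6], 0],
  [[0, 0, 0], [0, 0, -0.8], 0],
  [[0, 0, 0], [0, 0, -0.9], 0],
  [[0, 0, 0], [0, 0, -0.9], 0],
  [[0, 0, 0], [0, 0, -0.9], 0],
])

```text
time_s: 3.65
tcp_pos: [0.5372, -0.3057, 0.1915]
eef_rot: [0.999, -0.046, -0.001, -0.0]
ft_force: [-0.5, -1.2, -2.0]
grip_width: 0.226
grasp_force: 59.0
```

```bash
python3 -c "
from h import *
to((.56,-.155,.195),97.5)"
```

```text
t 3.65 pos [ 0.5372 -0.3057  0.1915] yaw -5.25 F [-0.5  -1.23 -1.99] q6 1.1048563459727663
turn [-1.000e-03  0.000e+00 -1.196e+00] shift [ 0.059 -1.014 -0.023]
```

Emit:
apply_moves([
  [[0, 0, -0.1], [0.03, -0.1, 0], 0],
  [[0, 0, -0.2], [0.03, -0.2, 0], 0],
  [[0, 0, -0.3], [0.05, -0.3, 0], 0],
  [[0, 0, -0.4], [0.06, -0.4, 0], 0],
  [[0, 0, -0.5], [0.06, -0.5, 0], 0],
  [[0, 0, -0.6], [0.06, -0.6, 0], 0],
  [[0, 0, -0.7], [0.06, -0.7, 0], 0],
  [[0, 0, -0.8], [0.06, -0.8, 0], 0],
  [[0, 0, -0.9], [0.06, -0.9, 0], 0],
  [[0, 0, -1], [0.06, -1, 0], 0],
])

```text
time_s: 4.65
tcp_pos: [0.5589, -0.1564, 0.1896]
eef_rot: [0.76, 0.65, -0.001, -0.002]
ft_force: [-0.8, 0.1, -1.5]
grip_width: 0.227
grasp_force: 59.0
```

```bash
python3 -c "
from h import *
to((.563,-.144,.1),97.5)"
```

```text
t 4.65 pos [ 0.5589 -0.1564  0.1896] yaw 81.04 F [-0.82  0.07 -1.48] q6 -0.15937073883614317
turn [-0.003 -0.001 -0.191] shift [0.085 0.017 0.597]
```

Emit:
apply_moves([
  [[0, 0, -0.1], [0.05, 0, 0.2], 0],
  [[0, 0, -0.19], [0.06, 0, 0.4], 0],
  [[0, 0, -0.19], [0.06, 0, 0.55], 0],
  [[0, 0, -0.19], [0.06, 0, 0.58], 0],
  [[0, 0, -0.19], [0.06, 0, 0.58], 0],
])

```text
time_s: 5.15
tcp_pos: [0.5599, -0.148, 0.103]
eef_rot: [0.663, 0.749, -0.001, -0.003]
ft_force: [0.1, -0.3, -1.1]
grip_width: 0.229
grasp_force: 58.9
```

```bash
python3 -c "
from h import *
to((.563,-.144,.1),97.5)
o,c=snap('wrist','w1');o,c=snap('top','top1')
a=cv2.imread('pics/w1.png')[:300]
b=cv2.resize(cv2.imread('pics/top1.png')[200:300,130:345],None,fx=3,fy=3,interpolation=cv2.INTER_CUBIC)
im=np.zeros((600,645,3),np.uint8);im[:300,:640]=a;im[300:]=b;cv2.imwrite('pics/c1.png',im)"
```

```text
t 5.15 pos [ 0.5599 -0.148   0.103 ] yaw 97.0 F [ 0.06 -0.32 -1.07] q6 -0.4236463928616752
turn [-0.003 -0.002 -0.006] shift [0.024 0.024 0.02 ]
```

View pics/c1.png

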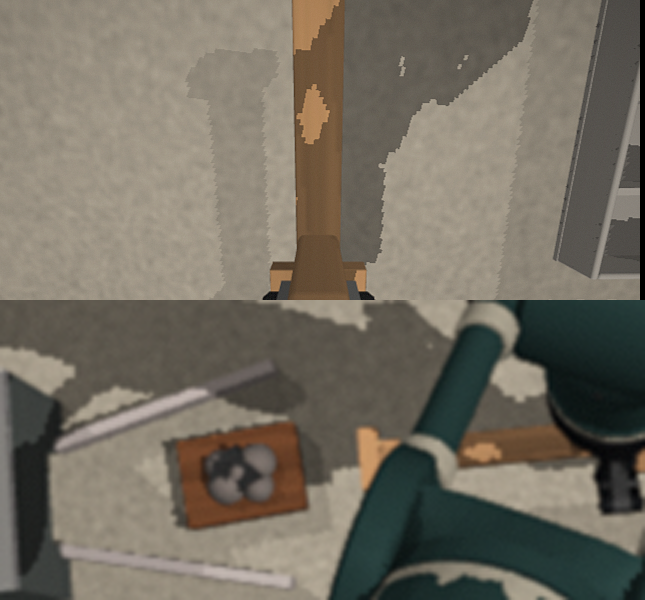

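Emit:
apply_moves([
  [[0, 0, -0.006], [0.02, 0.02, 0.1], 0],
  [[0, 0, -0.006], [0.02, 0.02, 0.2], 0],
  [[0, 0, -0.006], [0.02, 0.02, 0.28], 0],
  [[0, 0, -0.006], [0.02, 0.02, 0.28], 0],
  [[0, 0, -0.006], [0.02, 0.02, 0.28], 0],
])

```text
time_s: 5.75
tcp_pos: [0.5639, -0.1451, 0.0629]
eef_rot: [0.659, 0.752, -0.0, -0.001]
ft_force: [-0.3, 0.5, -1.3]
grip_width: 0.228
grasp_force: 59.0
```

```bash
python3 -c "
from h import *
to((.563,-.144,.0605),97.5)"
```

```text
t 5.75 pos [ 0.5639 -0.1451  0.0629] yaw 97.53 F [-0.29  0.5  -1.29] q6 -0.42611807657548795
turn [-0.001 -0.     0.   ] shift [ 0.008 -0.005  0.016]
```

Emit:
apply_moves([
  [[0, 0, 0], [0.05, 0, 0.01], 0],
  [[0, 0, 0], [0.1, 0, 0.01], 0],
  [[0, 0, 0], [0.15, 0, 0.01], 0],
  [[0, 0, 0], [0.18, 0, 0.01], 0],
  [[0, 0, 0], [0.2, 0, 0.01], 0],
  [[0, 0, 0], [0.215, 0, 0.01], 0],
  [[0, 0, 0], [0.23, 0, 0.01], 0],
  [[0, 0, 0], [0.245, 0, 0.01], 0],
  [[0, 0, 0], [0.26, 0, 0.01], 0],
])

```text
time_s: 6.65
tcp_pos: [0.5595, -0.1066, 0.0623]
eef_rot: [0.659, 0.752, 0.0, 0.0]
ft_force: [0.2, -0.3, -1.5]
grip_width: 0.228
grasp_force: 59.0
```

Emit:
apply_moves([
  [[0, 0, 0], [0.013, 0, 0], 0],
  [[0, 0, 0], [0.026, 0, 0], 0],
  [[0, 0, 0], [0.04, 0, 0], 0],
  [[0, 0, 0], [0.053, 0, 0], 0],
  [[0, 0, 0], [0.066, 0, 0], 0],
  [[0, 0, 0], [0.08, 0, 0], 0],
  [[0, 0, 0], [0.093, 0, 0], 0],
  [[0, 0, 0], [0.106, 0, 0], 0],
  [[0, 0, 0], [0.12, 0, 0], 0],
  [[0, 0, 0], [0.133, 0, 0], 0],
])

```text
time_s: 7.65
tcp_pos: [0.5571, -0.0867, 0.0624]
eef_rot: [0.659, 0.752, 0.0, 0.0]
ft_force: [1.0, -2.2, -1.0]
grip_width: 0.223
grasp_force: 59.0
```

```bash
python3 -c "
from h import *
to((.5155+.1314*.28,.213-.9913*.28,.0605),97.5)"
```

```text
t 7.65 pos [ 0.5571 -0.0867  0.0624] yaw 97.52 F [ 0.97 -2.24 -1.04] q6 -0.33001253167996286
turn [0. 0. 0.] shift [ 0.15  -0.012  0.013]
```

Emit:
apply_moves([
  [[0, 0, 0], [0.027, -0.002, 0.007], 0],
  [[0, 0, 0], [0.053, -0.004, 0.007], 0],
  [[0, 0, 0], [0.08, -0.006, 0.007], 0],
  [[0, 0, 0], [0.107, -0.008, 0.007], 0],
  [[0, 0, 0], [0.133, -0.01, 0.007], 0],
  [[0, 0, 0], [0.16, -0.01, 0.007], 0],
  [[0, 0, 0], [0.187, -0.01, 0.007], 0],
  [[0, 0, 0], [0.213, -0.01, 0.007], 0],
  [[0, 0, 0], [0.24, -0.01, 0.007], 0],
  [[0, 0, 0], [0.267, -0.01, 0.007], 0],
])

```text
time_s: 8.65
tcp_pos: [0.55, -0.047, 0.0612]
eef_rot: [0.659, 0.752, -0.0, -0.0]
ft_force: [1.0, -3.8, 0.4]
grip_width: 0.223
grasp_force: 59.2
```

```bash
python3 -c "
from h import *
to((.5155+.1314*.24,.213-.9913*.24,.0605),97.5)
o,c=snap('top','top2')
b=cv2.resize(cv2.imread('pics/top2.png')[210:310,100:260],None,fx=5,fy=5,interpolation=cv2.INTER_CUBIC)
cv2.imwrite('pics/c2.png',b)"
```

```text
t 8.65 pos [ 0.55   -0.047   0.0612] yaw 97.54 F [ 0.97 -3.82  0.45] q6 -0.26192743092117443
turn [-0.  0.  0.] shift [ 0.149 -0.     0.005]
```

View pics/c2.png

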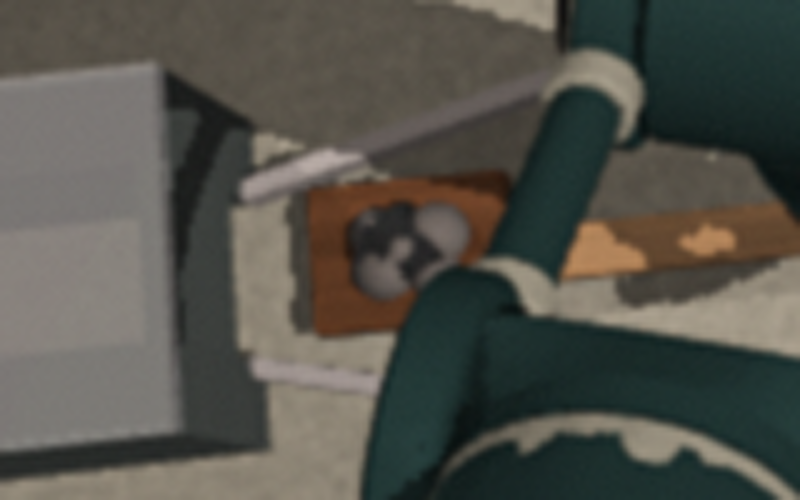

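The holder is flush on the foot and square, about 4 mm off toward the upper rail (front edge at crop (310,190)-(318,335)); the rail should guide it in.

Emit:
apply_moves([
  [[0, 0, 0], [0.02, 0, 0], 0],
  [[0, 0, 0], [0.04, 0, 0], 0],
  [[0, 0, 0], [0.06, 0, 0], 0],
  [[0, 0, 0], [0.08, 0, 0], 0],
  [[0, 0, 0], [0.1, 0, 0], 0],
  [[0, 0, 0], [0.12, 0, 0], 0],
])

```text
time_s: 9.3
tcp_pos: [0.5473, -0.0295, 0.0612]
eef_rot: [0.659, 0.752, -0.001, -0.0]
ft_force: [-0.9, -4.0, -0.0]
grip_width: 0.23
grasp_force: 59.2
```

Emit:
apply_moves([
  [[0, 0, 0], [0.02, 0, 0], 0],
  [[0, 0, 0], [0.04, 0, 0], 0],
  [[0, 0, 0], [0.06, 0, 0], 0],
  [[0, 0, 0], [0.08, 0, 0], 0],
  [[0, 0, 0], [0.1, 0, 0], 0],
  [[0, 0, 0], [0.12, 0, 0], 0],
])

```text
time_s: 9.9
tcp_pos: [0.5452, -0.0113, 0.0612]
eef_rot: [0.659, 0.752, -0.0, -0.0]
ft_force: [-1.1, -3.9, -0.6]
grip_width: 0.229
grasp_force: 59.1
```

```bash
python3 -c "
from h import *
to((.5155+.1314*.2,.213-.9913*.2,.0605),97.5)
o,c=snap('top','top3')
b=cv2.resize(cv2.imread('pics/top3.png')[210:310,100:260],None,fx=5,fy=5,interpolation=cv2.INTER_CUBIC)
cv2.imwrite('pics/c3.png',b)"
```

```text
t 9.9 pos [ 0.5452 -0.0113  0.0612] yaw 97.54 F [-1.1  -3.87 -0.64] q6 -0.19811194055981013
turn [-0. -0.  0.] shift [0.175 0.    0.004]
```

View pics/c3.png

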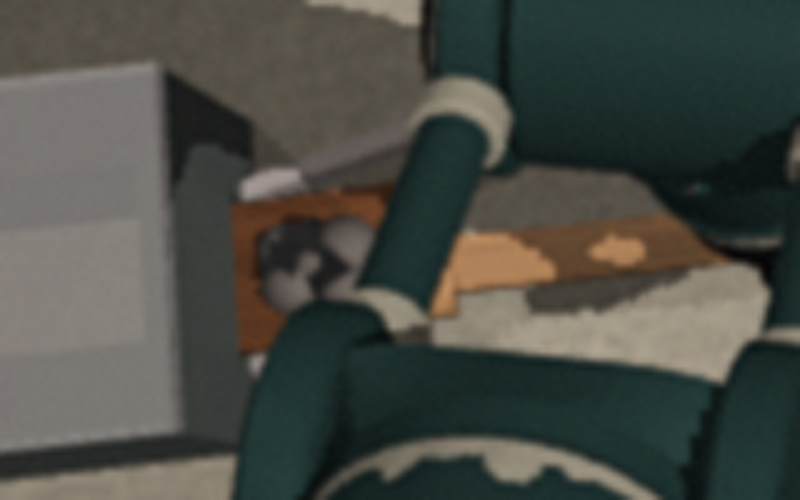

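The holder is entering the opening squarely, its front edge at crop (235,205)-(240,352). I'll continue.

Emit:
apply_moves([
  [[0, 0, 0], [0.02, 0, 0], 0],
  [[0, 0, 0], [0.04, 0, 0], 0],
  [[0, 0, 0], [0.06, 0, 0], 0],
  [[0, 0, 0], [0.08, 0, 0], 0],
  [[0, 0, 0], [0.1, 0, 0], 0],
  [[0, 0, 0], [0.12, 0, 0], 0],
  [[0, 0, 0], [0.14, 0, 0], 0],
])

```text
time_s: 10.65
tcp_pos: [0.5425, 0.0095, 0.0612]
eef_rot: [0.659, 0.752, -0.0, -0.0]
ft_force: [-1.4, -3.3, -1.7]
grip_width: 0.224
grasp_force: 59.0
```

Emit:
apply_moves([
  [[0, 0, 0], [0.025, 0, 0], 0],
  [[0, 0, 0], [0.05, 0, 0], 0],
  [[0, 0, 0], [0.075, 0, 0], 0],
  [[0, 0, 0], [0.1, 0, 0], 0],
  [[0, 0, 0], [0.125, 0, 0], 0],
  [[0, 0, 0], [0.15, 0, 0], 0],
  [[0, 0, 0], [0.175, 0, 0], 0],
  [[0, 0, 0], [0.2, 0, 0], 0],
])

```text
time_s: 11.45
tcp_pos: [0.5386, 0.0392, 0.0613]
eef_rot: [0.659, 0.752, -0.0, -0.0]
ft_force: [-1.7, -2.6, -1.4]
grip_width: 0.224
grasp_force: 58.9
```

Emit:
apply_moves([
  [[0, 0, 0], [0.025, 0, 0], 0],
  [[0, 0, 0], [0.05, 0, 0], 0],
  [[0, 0, 0], [0.075, 0, 0], 0],
  [[0, 0, 0], [0.1, 0, 0], 0],
  [[0, 0, 0], [0.125, 0, 0], 0],
  [[0, 0, 0], [0.15, 0, 0], 0],
  [[0, 0, 0], [0.175, 0, 0], 0],
  [[0, 0, 0], [0.19, 0, 0], 0],
])

```text
time_s: 12.25
tcp_pos: [0.5353, 0.0677, 0.0614]
eef_rot: [0.659, 0.752, 0.0, 0.0]
ft_force: [0.3, -1.9, -2.3]
grip_width: 0.225
grasp_force: 58.9
```

```bash
python3 -c "
from h import *
to((.5155+.1314*.12,.213-.9913*.12,.0605),97.5)"
```

```text
t 12.25 pos [0.5353 0.0677 0.0614] yaw 97.53 F [ 0.27 -1.94 -2.27] q6 -0.05218356223258046
turn [ 0.001 -0.     0.   ] shift [ 0.178 -0.003  0.006]
```

Emit:
apply_moves([
  [[0, 0, 0], [0.02, 0, 0], 0],
  [[0, 0, 0], [0.04, 0, 0], 0],
  [[0, 0, 0], [0.06, 0, 0], 0],
  [[0, 0, 0], [0.08, 0, 0], 0],
  [[0, 0, 0], [0.1, 0, 0], 0],
  [[0, 0, 0], [0.11, 0, 0], 0],
])

```text
time_s: 12.85
tcp_pos: [0.5329, 0.0838, 0.0614]
eef_rot: [0.659, 0.752, 0.0, 0.0]
ft_force: [0.6, -2.0, -1.4]
grip_width: 0.228
grasp_force: 59.0
```

Emit:
apply_moves([
  [[0, 0, 0], [0.01, 0, 0], 0],
  [[0, 0, 0], [0.02, 0, 0], 0],
  [[0, 0, 0], [0.03, 0, 0], 0],
  [[0, 0, 0], [0.04, 0, 0], 0],
])

```text
time_s: 13.25
tcp_pos: [0.5321, 0.0895, 0.0613]
eef_rot: [0.659, 0.752, 0.0, 0.0]
ft_force: [0.8, -3.1, -0.7]
grip_width: 0.226
grasp_force: 59.0
```

Emit:
apply_moves([
  [[0, 0, 0], [0.01, 0, 0], 0],
  [[0, 0, 0], [0.02, 0, 0], 0],
  [[0, 0, 0], [0.03, 0, 0], 0],
])

```text
time_s: 13.55
tcp_pos: [0.5314, 0.094, 0.0613]
eef_rot: [0.659, 0.752, -0.0, 0.0]
ft_force: [0.5, -2.8, -1.8]
grip_width: 0.224
grasp_force: 59.0
```

Emit:
apply_moves([
  [[0, 0, 0], [0.01, 0, 0], 0],
  [[0, 0, 0], [0.02, 0, 0], 0],
  [[0, 0, 0], [0.03, 0, 0], 0],
  [[0, 0, 0], [0.04, 0, 0], 0],
])

```text
time_s: 13.95
tcp_pos: [0.5313, 0.0987, 0.0617]
eef_rot: [0.659, 0.752, -0.0, 0.001]
ft_force: [1.1, -9.6, 0.7]
grip_width: 0.224
grasp_force: 59.3
```

Emit:
apply_moves([
  [[0, 0, 0], [0, 0, 0], 0],
  [[0, 0, 0], [0, 0, 0], 0],
])

```text
time_s: 14.15
tcp_pos: [0.5312, 0.0988, 0.0617]
eef_rot: [0.659, 0.752, -0.0, 0.001]
ft_force: [1.4, -8.1, 0.2]
grip_width: 0.226
grasp_force: 59.2
```

Emit:
apply_moves([
  [[0, 0, 0], [0.007, 0, 0], 0],
  [[0, 0, 0], [0.014, 0, 0], 0],
  [[0, 0, 0], [0.014, 0, 0], 0],
])

```text
time_s: 14.45
tcp_pos: [0.5313, 0.1, 0.0619]
eef_rot: [0.659, 0.753, -0.001, 0.002]
ft_force: [2.5, -11.2, 1.5]
grip_width: 0.225
grasp_force: 59.4
```

Emit:
apply_moves([
  [[0, 0, 0], [0, 0, 0], 0],
])

```text
time_s: 14.55
tcp_pos: [0.5313, 0.1001, 0.0619]
eef_rot: [0.659, 0.753, -0.001, 0.002]
ft_force: [1.4, -11.4, 1.3]
grip_width: 0.226
grasp_force: 59.4
```

Emit:
apply_moves([
  [[0, 0, 0], [0, 0, 0], 0],
])

```text
time_s: 14.65
tcp_pos: [0.5313, 0.1, 0.0619]
eef_rot: [0.659, 0.752, -0.001, 0.002]
ft_force: [1.4, -10.9, 0.1]
grip_width: 0.227
grasp_force: 59.4
```

Emit:
apply_moves([
  [[0, 0, 0], [0.006, 0, 0], 0],
  [[0, 0, 0], [0.012, 0, 0], 0],
  [[0, 0, 0], [0.012, 0, 0], 0],
])

```text
time_s: 14.95
tcp_pos: [0.5313, 0.1012, 0.0621]
eef_rot: [0.658, 0.753, -0.001, 0.002]
ft_force: [2.4, -14.2, 2.2]
grip_width: 0.222
grasp_force: 59.5
```

Emit:
apply_moves([
  [[0, 0, 0], [0, 0, 0], 0],
  [[0, 0, 0], [0, 0, 0], 0],
  [[0, 0, 0], [0, 0, 0], 0],
])

```text
time_s: 15.25
tcp_pos: [0.5312, 0.1011, 0.062]
eef_rot: [0.658, 0.753, -0.001, 0.002]
ft_force: [1.7, -14.2, 2.6]
grip_width: 0.227
grasp_force: 59.5
```

Emit:
apply_moves([
  [[0, 0, 0], [0, 0, 0], 0],
  [[0, 0, 0], [0, 0, 0], 0],
  [[0, 0, 0], [0, 0, 0], 0],
])

```text
time_s: 15.55
tcp_pos: [0.5312, 0.1011, 0.062]
eef_rot: [0.658, 0.753, -0.001, 0.002]
ft_force: [1.4, -13.7, 2.4]
grip_width: 0.222
grasp_force: 59.5
```

Emit:
apply_moves([
  [[0, 0, 0], [0, 0, 0], 0],
  [[0, 0, 0], [0, 0, 0], 0],
  [[0, 0, 0], [-0.006, 0, 0], 0],
  [[0, 0, 0], [-0.012, 0, 0], 0],
  [[0, 0, 0], [-0.018, 0, 0], 0],
  [[0, 0, 0], [-0.024, 0, 0], 0],
  [[0, 0, 0], [-0.03, 0, 0], 0],
  [[0, 0, 0], [-0.036, 0, 0], 0],
  [[0, 0, 0], [-0.042, 0, 0], 0],
  [[0, 0, 0], [-0.048, 0, 0], 0],
])

```text
time_s: 16.55
tcp_pos: [0.5312, 0.0969, 0.0613]
eef_rot: [0.659, 0.752, 0.0, -0.0]
ft_force: [0.8, -1.4, -2.4]
grip_width: 0.23
grasp_force: 59.0
```

Emit:
apply_moves([
  [[0, 0, 0], [-0.006, 0, 0], 0],
  [[0, 0, 0], [-0.012, 0, 0], 0],
  [[0, 0, 0], [-0.018, 0, 0], 0],
  [[0, 0, 0], [-0.024, 0, 0], 0],
  [[0, 0, 0], [-0.03, 0, 0], 0],
  [[0, 0, 0], [-0.036, 0, 0], 0],
  [[0, 0, 0], [-0.042, 0, 0], 0],
  [[0, 0, 0], [-0.06, 0, 0], 0],
  [[0, 0, 0], [-0.1, 0, 0], 0],
])

```text
time_s: 17.45
tcp_pos: [0.5331, 0.0817, 0.0613]
eef_rot: [0.659, 0.752, 0.0, -0.0]
ft_force: [0.3, -0.3, -2.4]
grip_width: 0.229
grasp_force: 59.0
```

Emit:
apply_moves([
  [[0, 0, 0], [-0.1, 0, 0], 0],
  [[0, 0, 0], [-0.2, 0, 0], 0],
  [[0, 0, 0], [-0.3, 0, 0], 0],
  [[0, 0, 0], [-0.4, 0, 0], 0],
  [[0, 0, 0], [-0.5, 0, 0], 0],
  [[0, 0, 0], [-0.6, 0, 0], 0],
  [[0, 0, 0], [-0.7, 0, 0], 0],
  [[0, 0, 0], [-0.8, 0, 0], 0],
  [[0, 0, 0], [-0.9, 0, 0], 0],
  [[0, 0, 0], [-1, 0, 0], 0],
])

```text
time_s: 18.45
tcp_pos: [0.5529, -0.0682, 0.0613]
eef_rot: [0.659, 0.752, 0.0, -0.0]
ft_force: [-0.4, 1.0, -1.0]
grip_width: 0.222
grasp_force: 59.0
```

```bash
python3 -c "
from h import *
to((.5372,-.2,.19),-5.2)
o,c=snap('top','top4')
b=cv2.resize(cv2.imread('pics/top4.png')[210:310,0:230],None,fx=3.4,fy=3.4,interpolation=cv2.INTER_CUBIC)
cv2.imwrite('pics/c4.png',b)"
```

```text
t 18.45 pos [ 0.5529 -0.0682  0.0613] yaw 97.53 F [-0.43  0.96 -0.98] q6 -0.2990044921478952
turn [-0.    -0.     1.195] shift [-0.857 -0.219 -0.858]
```

View pics/c4.png

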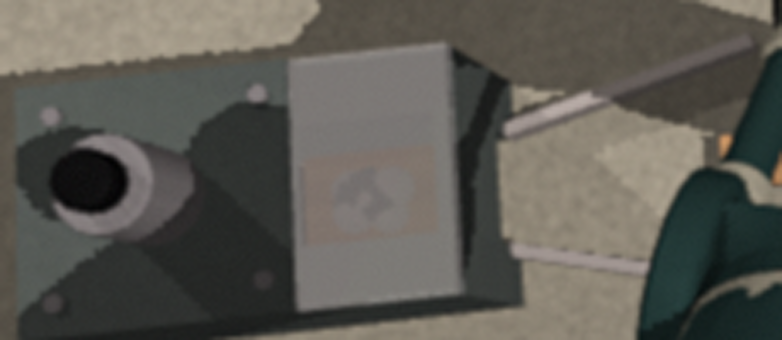

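The holder lies square under the roof pane (crop (300..440, 150..245)) and the stick is out. I'll return the stick.

Emit:
apply_moves([
  [[0, 0, 0], [-0.1, 0, -0.2], 0],
  [[0, 0, 0], [-0.2, 0, -0.4], 0],
  [[0, 0, 0], [-0.4, 0, -0.6], 0],
  [[0, 0, 0], [-0.6, 0, -0.8], 0],
  [[0, 0, 0], [-0.8, 0, -0.88], 0],
  [[0, 0, 0], [-1, 0, -0.88], 0],
  [[0, 0, 0], [-1, 0, -0.88], 0],
])

```text
time_s: 19.2
tcp_pos: [0.5733, -0.2196, 0.1946]
eef_rot: [0.66, 0.751, -0.0, 0.002]
ft_force: [-0.3, 0.3, -1.2]
grip_width: 0.229
grasp_force: 59.2
```

Emit:
apply_moves([
  [[0, 0, 0.1], [-0.1, -0.1, 0], 0],
  [[0, 0, 0.2], [-0.2, -0.2, 0], 0],
  [[0, 0, 0.3], [-0.3, -0.3, 0], 0],
  [[0, 0, 0.4], [-0.4, -0.3, 0], 0],
  [[0, 0, 0.5], [-0.5, -0.3, 0], 0],
  [[0, 0, 0.6], [-0.56, -0.3, 0], 0],
  [[0, 0, 0.7], [-0.56, -0.3, 0], 0],
  [[0, 0, 0.8], [-0.56, -0.3, 0], 0],
  [[0, 0, 0.9], [-0.56, -0.3, 0], 0],
  [[0, 0, 1], [-0.56, -0.3, 0], 0],
])

```text
time_s: 20.2
tcp_pos: [0.5384, -0.3041, 0.1925]
eef_rot: [0.995, 0.098, -0.001, -0.001]
ft_force: [-0.6, -0.2, -0.8]
grip_width: 0.228
grasp_force: 59.2
```

```bash
python3 -c "
from h import *
to((.5378,-.306,.0595),-5.3)"
```

```text
t 20.2 pos [ 0.5384 -0.3041  0.1925] yaw 11.26 F [-0.56 -0.17 -0.81] q6 0.8195310830840365
turn [-0.001  0.001  0.193] shift [-0.006  0.013  0.887]
```

Emit:
apply_moves([
  [[0, 0, 0.1], [0, 0, 0.2], 0],
  [[0, 0, 0.19], [0, 0.01, 0.4], 0],
  [[0, 0, 0.19], [0, 0.01, 0.6], 0],
  [[0, 0, 0.19], [0, 0.01, 0.75], 0],
  [[0, 0, 0.19], [0, 0.01, 0.82], 0],
  [[0, 0, 0.19], [0, 0.01, 0.85], 0],
  [[0, 0, 0.19], [0, 0.01, 0.86], 0],
  [[0, 0, 0.19], [0, 0.01, 0.87], 0],
  [[0, 0, 0.19], [0, 0.01, 0.87], 0],
])

```text
time_s: 21.1
tcp_pos: [0.5399, -0.3068, 0.0641]
eef_rot: [0.999, -0.041, 0.001, 0.001]
ft_force: [-0.3, -0.8, -1.8]
grip_width: 0.227
grasp_force: 59.2
```

Emit:
apply_moves([
  [[0, 0, 0], [0, 0, 0.01], 0],
  [[0, 0, 0], [0, 0, 0.02], 0],
  [[0, 0, 0], [0, 0, 0.026], 0],
  [[0, 0, 0], [0, 0, 0.026], 0],
])

```text
time_s: 21.5
tcp_pos: [0.539, -0.3063, 0.0588]
eef_rot: [0.999, -0.041, -0.0, -0.0]
ft_force: [0.6, 0.9, -0.9]
grip_width: 0.224
grasp_force: 59.2
```

Emit:
apply_moves([
  [[0, 0, 0], [0, 0, 0.004], 0],
  [[0, 0, 0], [0, 0, 0.008], 0],
  [[0, 0, 0], [0, 0, 0.008], 0],
])

```text
time_s: 21.8
tcp_pos: [0.5391, -0.3064, 0.0586]
eef_rot: [0.999, -0.041, -0.0, -0.0]
ft_force: [-2.0, 1.0, 5.7]
grip_width: 0.226
grasp_force: 60.2
```

Bench contact (about 6 N). Release and rise.

Emit:
apply_moves([
  [[0, 0, 0], [0, 0, 0], 0.3],
  [[0, 0, 0], [0, 0, 0], 0.6],
  [[0, 0, 0], [0, 0, 0], 1],
  [[0, 0, 0], [0, 0, 0], 1],
  [[0, 0, 0], [0, 0, 0], 1],
  [[0, 0, 0], [0, 0, 0], 1],
  [[0, 0, 0], [0, 0, 0], 1],
  [[0, 0, 0], [0, 0, 0], 1],
])

```text
time_s: 22.6
tcp_pos: [0.5391, -0.3063, 0.0577]
eef_rot: [0.999, -0.041, 0.0, -0.0]
ft_force: [-0.1, 0.2, 0.0]
grip_width: 1.0
grasp_force: 0.0
```

Emit:
apply_moves([
  [[0, 0, 0], [0, 0, -0.1], 1],
  [[0, 0, 0], [0, 0, -0.3], 1],
  [[0, 0, 0], [0, 0, -0.6], 1],
  [[0, 0, 0], [0, 0, -0.9], 1],
  [[0, 0, 0], [-0.3, 0, -1], 1],
  [[0, 0, 0], [-0.6, 0, -1], 1],
  [[0, 0, 0], [-0.6, 0, -1], 1],
  [[0, 0, 0], [-0.6, 0, -1], 1],
  [[0, 0, 0], [-0.6, 0, -1], 1],
])

```text
time_s: 23.5
tcp_pos: [0.4503, -0.2993, 0.2087]
eef_rot: [0.999, -0.041, 0.001, 0.0]
ft_force: [-0.1, -0.3, -0.6]
grip_width: 1.002
grasp_force: 0.0
```

```bash
python3 -c "
from h import *
o,c=snap('top','top5');o,c=snap('scene','s5')"
```

```text
(no output)
```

View pics/top5.png

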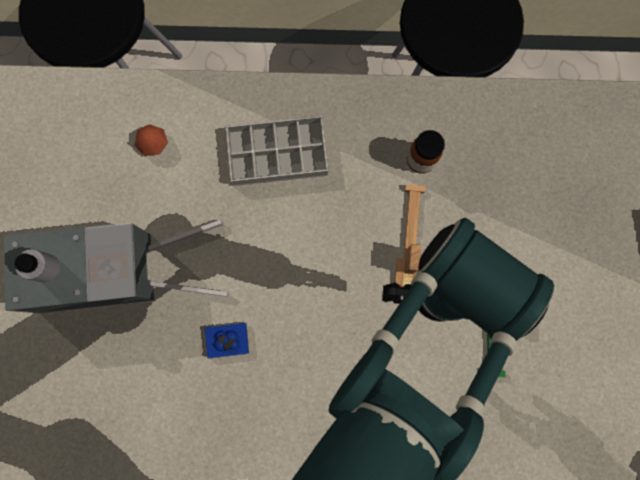

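The stick lies flat where it was (tip at (414,187)), the holder is in the chamber at about (107,268), and the bystanders haven't moved. Time to hand in.

```bash
python3 -c "
from plant import arm
print(arm.finish_job())"
```

```text
the job is handed in; nothing more can be done
None
```

The job is handed in: the holder was pressed against the sprung pad at about 14 N for roughly 0.7 s (highest reading 14.2 N), and the stick is back flat where it was; the other bench items I could see in the last picture had not moved, though the arm hid most of the green look-alike stick.

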